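# Gel card from the incubator to the inspection camera

### The arm

A 6-joint arm with a two-finger parallel gripper is mounted at the origin on a cart in front of the work surface, level with it; the furniture and walls round the work are solid. World frame = base frame: x ahead of the robot, y to its left, z up, the work surface at z = 0. Lengths are in m, angles in degrees, forces in N, time in s.
With the tool pointing down it reaches from about 0.325 to 0.775 m from the base axis. Payload 5.5 kg.
Tool frame: the origin (TCP) lies at the centre of the arm's flange, where the gripper is bolted on; the fingertips stand 182 mm ahead of it and the grasp point (between the pads) lies 163 mm ahead of it; z points along the fingers, y is the line along which they close (so a half turn about z gives the same grasp; the last joint's range is limited). The gripper opens to 88 mm and grips with 3 to 60 N. Pads are 20 mm wide; open, the fingers measure 115 mm over their backs; the gripper's body (75 mm by 178 mm) begins 61 mm behind the grasp point.
Start: joints at [62.928, 5.22, 70.514, -0, 104.267, -3.249], TCP at [0.242, 0.549, 0.405] pointing down, gripper open.
Joint ranges: [-164.24, 164.24], [-49.07, 125.15], [9.68, 141.18], [-86.29, 266.29], [3.28, 154.24], [-151.56, 151.56]. Speed limits (degrees/s): [147.25, 147.25, 172.46, 180, 180, 180].

### API

Orientations are given as [roll, pitch, yaw] about the fixed x, y, z axes, in that order (R = Rz(yaw) Ry(pitch) Rx(roll)).
In Python, from station import r gives the robot as it stands. The module is installed in compiled form; this text tells all that it offers. Calls block until the motion is done:
- r.reach(position, orientation): joint-space move of the TCP to a pose.
- r.servo_line(position, rotation=None, speed=0.15): straight line of the TCP; rotation=None keeps the orientation; speed is the mean speed in m/s.
- r.move_joints(angles): joint-space move.
- r.let_go() and r.grab(squeeze=None): open the fingers fully, or close them until they stop; squeeze is the grip in N (None keeps the last).
- r.wait(seconds).
- r.inverse_kinematics(position, orientation): joint angles nearest the present ones, or None.
- r.sense(): the state.
- r.snapshot(name): name is "side" or "top" or "wrist"; returns a dict with "frame" (400x640x3 uint8, red, green, blue), "fx", "fy", "cx", "cy" (pixels), "R" (3x3) and "t" (3): a world point X has camera coordinates R X + t. Camera axes: x right, y down, z forward; pixel columns grow to the right and rows downward; lengths in m; the calibration is good to about 2 mm. The wrist camera is an equidistant fisheye: a pixel r from the principal point sees the ray r / f radians off the axis. A picture is of the moment at which its call begins. There is no depth.
A pose or a line that the arm cannot do raises r.IKError and nothing moves.
- r.hand_in(): hands the job in; it is judged then, once.
The state is a dict: "clock": time; "joints": joint angles; "joint_vel": joint speeds; "joint_torque": joint torques, N m; "tcp_pos": TCP position; "orientation": TCP orientation; "contact_force": force on the tool from outside, world axes, zero at the start; "torque": the same for the moment, N m; "opening": finger opening in m; "gripper_force": force on a finger pad.
Only numpy, scipy, OpenCV 4.12 (cv2) and the standard library are available. Lean on these libraries where they do the work, as an engineer would, in place of code of your own. Each camera call takes 0.05 s, during which the arm holds its last target. There are 200 camera calls.

### The job

The blood-group gel cards in the small bench incubator are ready to be photographed: swing the incubator's clear lid right up by its front bar so that it stands open, draw the yellow-topped card straight up out of its slot, and hold it up to the inspection camera on the stand, keeping the card upright all the way. Present it in mid-air 12 cm in front of the lens, upright, label side squarely to the lens, with its six columns centred on the lens, and finish while still holding it there, at rest, for the picture. Leave the lid open, the green and violet cards in their slots and the clear cuvette strip on the worktop where it is, and do not bump the camera.

Things in the scene. Friction and masses are not known exactly. Their poses are not given: they have to be found in the camera images.
- incubator: Fixed white bench incubator 130 deep (x) x 190 wide (y) x 62 mm high; place, yaw vary. Origin: centre of underside; +x is its rear (display and lid bar on the -x front), +y its left. Flat deck at 62 mm with 7 slots along x, 69 x 8 mm, 24 mm apart, floor 28 mm up. The yellow and green cards stand in the middle and left end slots (x = 0; y = 0 or +72 mm) in either order. Lid up, the deck is clear.
- lid (a joint): Angle (rad) of the clear grey-tinted hood, 34 mm high over the whole deck, hinged along the deck's rear edge (axis along the incubator's y). 0 = shut, 1.57 = upright, stop at 1.7. Starts shut or up to 0.3 ajar. A stiff hinge (0.3 N m) keeps it where it is left; lifting takes about 3 N at the bar.
- lid_hinge (a point): Point on the hinge axis at the middle of the deck's rear edge: 65 mm behind the incubator's centre, 62 mm up. Axes as the incubator's.
- lid_handle (a point): Middle of the round steel bar in front of the hood: 10 mm thick, 122 mm long along the incubator's y, on two arms 110 mm apart, 40 mm ahead of the hood's face. Lid shut: 170 mm in front of the hinge, 17 mm above it, 79.5 mm above the worktop; it moves on an arc about the hinge. Can be pinched from above (closing along the incubator's x) and turns between the fingers.
- yellow_card: Card to present: 30 g, 70 wide (x), 60 mm high (z). Lower 44 mm: clear plate 66 x 5 mm with six columns; top 16 mm: yellow bar 70 x 9 mm (pinch it across the 9 mm, along y). Origin: middle of the bottom edge. Label side = +y (white label on the bar); in the slot it faces the incubator's +y (left). Stands on the slot floor, top 88 mm above the worktop, about 1.5 mm play all round.
- card_windows (a point): Centre of the yellow card's six columns: 22 mm above the bottom edge, 38 mm below the top. Axes as the card's.
- card_sight (a point): Imaginary point 120 mm straight out from the label side of the yellow card at the height of card_windows: it should meet the lens. Axes as the card's.
- green_card: Same card with a green bar; stays in its slot.
- violet_card: Same card with a violet bar; stays in its slot, the right end one (y = -72 mm in the incubator's frame).
- camera: Fixed inspection camera on a stand: round dark base of 90 mm diameter, post 195 mm high, white camera body (44 mm square, top 192 mm above the worktop), ring light of 63 mm diameter round the lens. Place and yaw vary. Origin: centre of the base's underside, z up. It looks level along its own -x (roughly towards the robot).
- lens (a point): Centre of the lens front: 60 mm in front (-x) of the camera's origin, 170 mm up. Axes as the camera's.
- focus (a point): Point in the air on the lens axis, 120 mm in front of the lens (180 mm in front of the camera's origin), 170 mm up: where card_windows must be. Axes as the camera's; the camera looks along -x.
- film_strip: Loose clear cuvette strip lying on the worktop, 24 x 126 x 12 mm, near the front; leave it. Origin: underside.
- desk_reader: Obstacle: fixed white desk-top reader, about 186 deep x 151 wide x 187 mm high, standing between the incubator and the camera; carry the card over it or in front of it. Origin: centre of its underside.

How it is judged:
By the outcome, as a careful person would: the job done as asked, in the order asked, and still so for the second after the job is handed in, while the arm keeps its last pose, push and grip.
It also fails if it takes over 58 s, if anything falls off the work surface, if the arm or the gripper's body presses on something with over 40 N, if the wrist force passes 120 N, or if a joint passes its speed limit or range.

## Working session

There is one attempt and no reset: what is moved stays moved. The work goes in short steps, each a Python script; the robot and the scene stay as the last script left them, time stands still between calls to the robot, and variables do not carry over. Pictures are saved under pics/ and viewed, at most 10 in all, crops included, and the job is handed in when it is done.

```bash
mkdir -p pics
python3 - <<'E'
from station import r
import cv2,pickle
d={}
for n in("side","top"):
    s=r.snapshot(n);d[n]=s
    cv2.imwrite(f"pics/{n}0.png",cv2.cvtColor(s["frame"],cv2.COLOR_RGB2BGR))
    print(n,s["fx"],s["cx"],s["cy"],(-s["R"].T@s["t"]).round(3),s["R"].round(3).tolist())
pickle.dump(d,open("s0.pkl","wb"))
st=r.sense();print(st)
E
```

```text
side 506.19594414671616 318.55815279863276 201.41129106262758 [ 0.576 -1.058  1.135] [[0.999, -0.032, -0.02], [-0.036, -0.636, -0.771], [0.012, 0.771, -0.637]]
top 497.2945469522507 319.71444223652736 196.0919662571558 [0.367 0.13  1.822] [[-0.029, -0.999, -0.022], [-0.991, 0.032, -0.127], [0.128, 0.018, -0.992]]
{'clock': 0.1, 'joints': array([ 6.29256061e+01,  5.25967359e+00,  7.05754656e+01, -3.45650275e-04,
        1.04266737e+02, -3.24563111e+00]), 'joint_vel': array([-0.00744315, -0.0630845 , -0.18230933, -0.02650538,  0.03264703,
        0.02776487]), 'joint_torque': array([ 2.63684524e-03, -4.47854841e+01, -4.07570386e+01,  7.00712926e-02,
        2.83655024e-02, -8.50145580e-05]), 'tcp_pos': array([0.24240093, 0.54891443, 0.40360569]), 'orientation': array([-1.79898268e+02, -5.43330365e-03,  1.56171148e+02]), 'contact_force': array([ 0.02141584, -0.3056153 , -0.02105113]), 'torque': array([-0.01025106,  0.05622195, -0.05958774]), 'gripper_force': 0.0, 'opening': 0.08779550075069276}
```

View pics/top0.png

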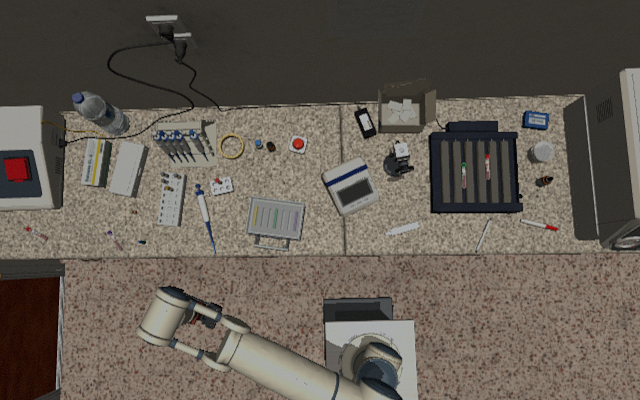

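View pics/side0.png

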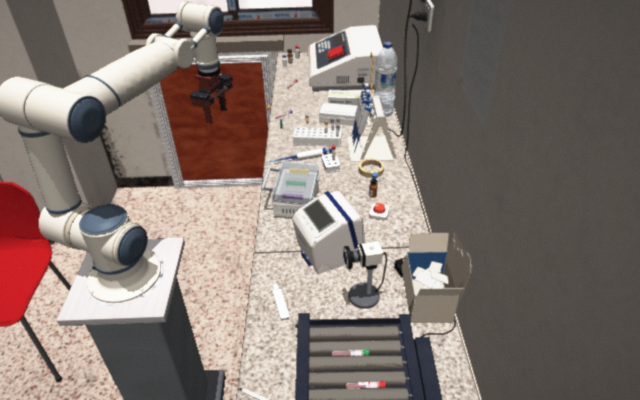

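Top view: the incubator is at about (275,218), the reader at (351,187), the camera at (399,160) and the cuvette strip at (404,228). I'll enlarge these next.

```bash
cat > h.py <<'E'
import numpy as np,cv2
def ray(s,u,v):
    d=s["R"].T@np.array([(u-s["cx"])/s["fx"],(v-s["cy"])/s["fy"],1]);return -s["R"].T@s["t"],d
def onz(s,u,v,z):
    c,d=ray(s,u,v);return c+d*(z-c[2])/d[2]
def proj(s,X):
    p=s["R"]@np.asarray(X)+s["t"];return np.array([s["fx"]*p[0]/p[2]+s["cx"],s["fy"]*p[1]/p[2]+s["cy"]])
def tri(s1,p1,s2,p2):
    c1,d1=ray(s1,*p1);c2,d2=ray(s2,*p2)
    k=np.linalg.lstsq(np.c_[d1,-d2],c2-c1,rcond=None)[0]
    a,b=c1+d1*k[0],c2+d2*k[1];return (a+b)/2,np.linalg.norm(a-b)
E
python3 - <<'E'
import pickle,cv2,numpy as np
from h import *
d=pickle.load(open("s0.pkl","rb"))
def crop(n,x,y,w,h,k): return cv2.resize(d[n]["frame"][y:y+h,x:x+w],None,fx=k,fy=k,interpolation=cv2.INTER_CUBIC)
a=np.hstack([crop("top",238,190,80,60,5),crop("side",262,155,80,60,5)])
b=np.hstack([crop("top",370,130,80,60,5),crop("side",330,240,80,60,5)])
cv2.imwrite("pics/c0.png",cv2.cvtColor(np.vstack([a,b]),cv2.COLOR_RGB2BGR))
print(onz(d["top"],275,218,.09),onz(d["top"],399,160,.17),onz(d["top"],351,187,.187))
E
```

```text
[0.5173437  0.32038447 0.09      ] [ 0.69326123 -0.11035523  0.17      ] [0.60418052 0.0552507  0.187     ]
```

View pics/c0.png

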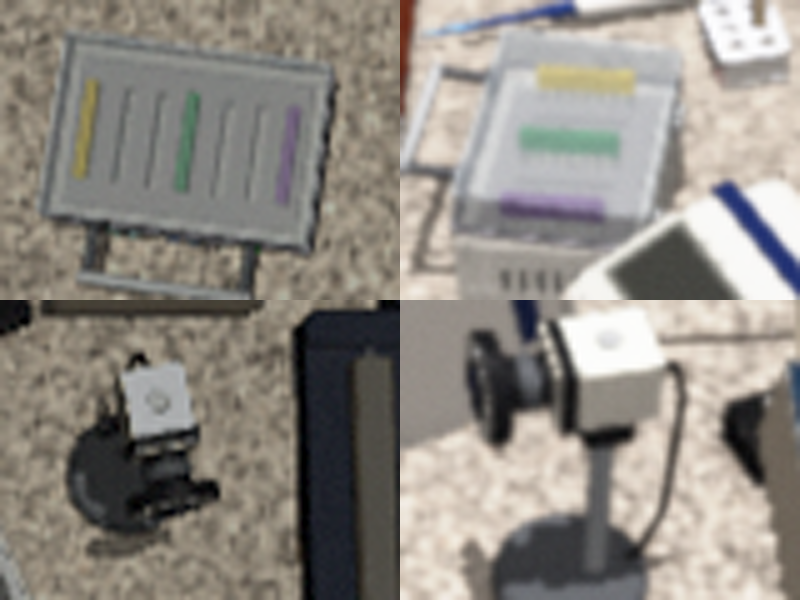

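Top crop: yellow card in the left end slot, green in the middle, violet on the right. The handle bar runs from (254,246) to (288,249) in the top image and from (270,168) to (264,209) in the side image. The camera body looks down and slightly right in the top image. Next I'll measure with colour masks.

Run:
```python
import pickle,cv2,numpy as np
from h import *
d=pickle.load(open("s0.pkl","rb"))
T,S=d["top"],d["side"]
H=dict(yellow=((18,75,90),(32,255,255)),green=((60,60,60),(90,255,255)),violet=((130,40,60),(160,255,255)))
box=dict(top=(238,190,80,60),side=(262,155,80,62))
for c,(lo,hi) in H.items():
    P={}
    for n in box:
        x,y,w,h=box[n]
        m=cv2.inRange(cv2.cvtColor(d[n]["frame"][y:y+h,x:x+w],cv2.COLOR_RGB2HSV),lo,hi)
        k,l,st,ce=cv2.connectedComponentsWithStats(m)
        i=1+st[1:,4].argmax();P[n]=ce[i]+[x,y];pts=np.argwhere(l==i)[:,::-1]+[x,y]
        if n=="top":
            W=np.array([onz(T,*p,.088)[:2] for p in pts]);v=np.linalg.svd(W-W.mean(0))[2][0];
            print(c,len(pts),"top@.088",onz(T,*P[n],.088).round(4),"dir",np.degrees(np.arctan2(v[1],v[0])).round(1)%180)
    print("  tri",tri(T,P["top"],S,P["side"]))
print("barL",tri(T,(253.8,245.6),S,(270,168.3)),"barR",tri(T,(287.6,249.2),S,(264.5,209)))
q=lambda u,v:(370+u/5,130+(v-300)/5)
for p in[(120,374),(186,362),(196,428),(130,440)]:print("body top",onz(T,*q(*p),.192).round(4))
print("base",onz(T,*q(122,476),.005))
print("ring ends",onz(T,*q(130,505),.17),onz(T,*q(218,492),.17))
print("strip",onz(T,404,228,.01),"reader corners",[onz(T,*p,.187).round(3) for p in((322,170),(362,158),(378,204),(340,216))])
for p in[(253.8,245.6),(287.6,249.2)]:print(onz(T,*p,.08))
```

```text
yellow 44 top@.088 [0.5293 0.3923 0.088 ] dir 171.7
  tri (array([0.53044289, 0.3933152 , 0.0814707 ]), np.float64(0.001147379080088032))
green 32 top@.088 [0.5176 0.3209 0.088 ] dir 170.3
  tri (array([0.52156928, 0.32207803, 0.08136069]), np.float64(0.006725518613737301))
violet 38 top@.088 [0.5074 0.2502 0.088 ] dir 170.7
  tri (array([0.50846523, 0.25077094, 0.08073913]), np.float64(0.0009696008629022496))
barL (array([0.42749167, 0.39629517, 0.09166168]), np.float64(0.008333034491581846)) barR (array([ 0.4095879 ,  0.28637683, -0.00146622]), np.float64(8.832765389522734e-05))
body top [ 0.741  -0.0931  0.192 ]
body top [ 0.7477 -0.1374  0.192 ]
body top [ 0.7027 -0.1417  0.192 ]
body top [ 0.696  -0.0976  0.192 ]
base [ 0.7068854  -0.11639688  0.005     ]
ring ends [ 0.6560351 -0.0984615  0.17     ] [ 0.66293396 -0.15778983  0.17      ]
strip [ 0.47335424 -0.13928524  0.01      ] reader corners [array([0.665, 0.15 , 0.187]), array([0.701, 0.015, 0.187]), array([ 0.545, -0.032,  0.187]), array([0.509, 0.095, 0.187])]
[0.42374453 0.39748507 0.08      ]
[0.40771611 0.2793759  0.08      ]
```

Yellow is in the left slot, the incubator yaw is about -9° and the lid is nearly shut. I'll take wrist views of the camera and then the incubator.

Run:
```python
from station import r
import cv2,pickle,numpy as np
d={}
for n,p,o in(("cam",[.50,-.13,.47],[180,0,96]),("inc",[.43,.345,.40],[180,0,81.2])):
    r.reach(p,o); r.wait(.3)
    s=r.snapshot("wrist");d[n]=s
    cv2.imwrite(f"pics/w_{n}.png",cv2.cvtColor(s["frame"],cv2.COLOR_RGB2BGR))
    st=r.sense();print(st["clock"],st["tcp_pos"],st["orientation"],st["joints"].round(1))
    print(s["fx"],s["cx"],s["cy"],(-s["R"].T@s["t"]).round(3),s["R"].round(3).tolist())
pickle.dump(d,open("w0.pkl","wb"))
```

```text
3.0333 [ 0.50008531 -0.12979298  0.46997125] [-1.79998794e+02 -2.58304701e-03  9.60237931e+01] [-18.3  -6.3  75.2   0.  111.  -24.3]
309.70691628693146 320.6788938661621 194.5753543432423 [ 0.493 -0.055  0.45 ] [[0.995, 0.104, -0.001], [0.1, -0.956, 0.274], [0.028, -0.273, -0.962]]
5.15 [0.43025586 0.34466254 0.40003829] [ 1.79996732e+02 -2.81616969e-03  8.11598327e+01] [ 35.2  -2.4  78.7  -0.  103.7  44. ]
309.70691628693146 320.6788938661621 194.5753543432423 [0.443 0.419 0.38 ] [[0.988, -0.155, -0.001], [-0.149, -0.95, 0.274], [-0.043, -0.271, -0.962]]
```

View pics/w_cam.png

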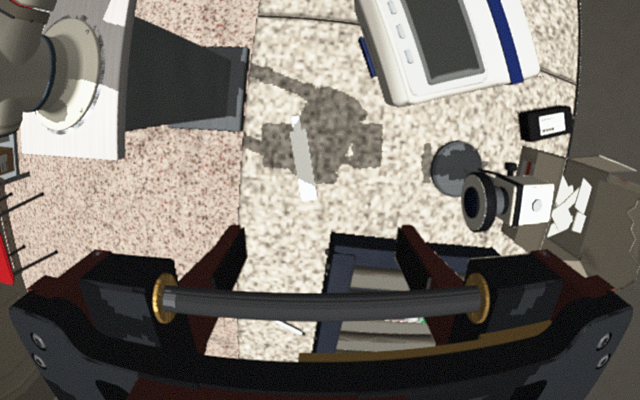

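View pics/w_inc.png

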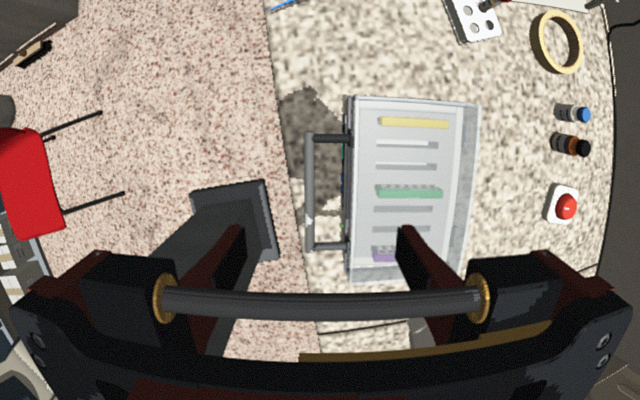

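Wrist views: the inspection camera has its ring at (480,201), body at (525,200) and base disc at (457,167). The lid bar runs from (312,133) to (309,250), and the yellow card is at (414,122). I'll enlarge the camera to measure it precisely.

Run:
```python
import pickle,cv2,numpy as np
d=pickle.load(open("w0.pkl","rb"))
f=lambda im,x,y,w,h,k:cv2.resize(im[y:y+h,x:x+w],None,fx=k,fy=k,interpolation=cv2.INTER_CUBIC)
a=f(d["cam"]["frame"],425,135,133,100,6)[:, :798]
S=pickle.load(open("s0.pkl","rb"))["side"]["frame"]
cv2.imwrite("pics/c1.png",cv2.cvtColor(a,cv2.COLOR_RGB2BGR))
```

```text
(no output)
```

View pics/c1.png

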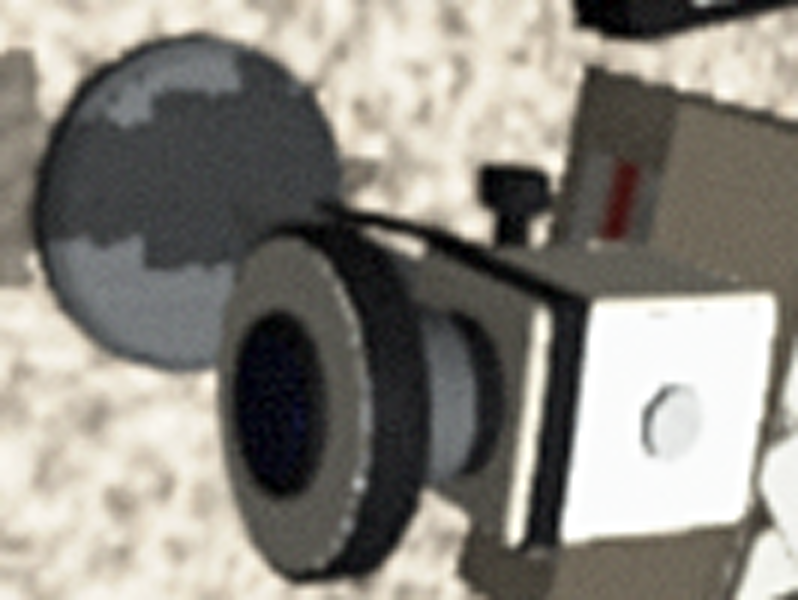

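```bash
cat >> h.py <<'E'
def wray(s,u,v):
    a,b=(u-s["cx"])/s["fx"],(v-s["cy"])/s["fy"];t=np.hypot(a,b);k=np.sinc(t/np.pi)
    return -s["R"].T@s["t"],s["R"].T@np.array([a*k,b*k,np.cos(t)])
def wonz(s,u,v,z):
    c,d=wray(s,u,v);return c+d*(z-c[2])/d[2]
E
python3 - <<'E'
import pickle,cv2,numpy as np
from h import *
d=pickle.load(open("w0.pkl","rb"));C=d["cam"];I=d["inc"]
D=pickle.load(open("s0.pkl","rb"))
q=lambda u,v:((u+.5)/6-.5+425,(v+.5)/6-.5+135)
B=np.array([wonz(C,*q(*p),.192) for p in((590,300),(775,295),(745,525),(565,540))])
print("body",B.round(4).tolist(),"mean",B.mean(0)); 
for a,b in((0,1),(3,2),(2,1),(3,0)):
    v=B[b]-B[a];print(np.linalg.norm(v).round(4),np.degrees(np.arctan2(v[1],v[0])).round(1))
print("knob",wonz(C,*q(672,422),.195))
for z in(0.005,.01):
    print("base",wonz(C,*q(189,202),z), [wonz(C,*q(*p),z).round(4).tolist() for p in((37,202),(342,202),(189,35),(189,370))])
print("ring",wonz(C,*q(295,405),.17),"lens",wonz(C,*q(279,405),.17),"ring top",wonz(C,*q(300,230),.17),wonz(C,*q(310,578),.17))
# cards in wrist
H=dict(yellow=((18,75,90),(32,255,255)),green=((60,60,60),(90,255,255)))
for c,(lo,hi) in H.items():
    m=cv2.inRange(cv2.cvtColor(I["frame"],cv2.COLOR_RGB2HSV),lo,hi);m[:,:340]=0;m[:,480:]=0;m[280:]=0
    k,l,st,ce=cv2.connectedComponentsWithStats(m);i=1+st[1:,4].argmax()
    W=np.array([wonz(I,*p[::-1],.088)[:2] for p in np.argwhere(l==i)]);v=np.linalg.svd(W-W.mean(0))[2][0]
    print(c,st[i],wonz(I,*ce[i],.088),np.degrees(np.arctan2(v[1],v[0]))%180, cv2.minAreaRect((W*1000).astype(np.float32)))
for n,p in dict(L=(312,133),R=(309,250)).items():print("bar",n,[wonz(I,*p,z).round(4).tolist() for z in(.0795,.1,.13)])
print(wonz(I,310.5,191,.0795))
E
```

```text
body [[0.7011, -0.0968, 0.192], [0.7458, -0.0905, 0.192], [0.7539, -0.1334, 0.192], [0.7094, -0.1391, 0.192]] mean [ 0.7275644  -0.11495873  0.192     ]
0.0451 7.9
0.0449 7.3
0.0437 100.8
0.0432 101.1
knob [ 0.72471    -0.11514686  0.195     ]
base [ 0.71144996 -0.11685846  0.005     ] [[0.6684, -0.1223, 0.005], [0.7581, -0.1107, 0.005], [0.7031, -0.0739, 0.005], [0.7214, -0.1615, 0.005]]
base [ 0.70899362 -0.11616406  0.01      ] [[0.6664, -0.1216, 0.01], [0.7552, -0.1101, 0.01], [0.7008, -0.0737, 0.01], [0.7189, -0.1604, 0.01]]
ring [ 0.65899016 -0.12605964  0.17      ] lens [ 0.65576023 -0.1263721   0.17      ] ring top [ 0.65252103 -0.09587597  0.17      ] [ 0.67110126 -0.15742013  0.17      ]
yellow [382 118  66  10 424] [0.53276163 0.39339621 0.088     ] 171.29781456979924 ((531.2373046875, 393.8692626953125), (7.257644176483154, 67.15926361083984), 80.46236419677734)
green [379 190  63   8 358] [0.51884394 0.32329034 0.088     ] 170.79234157936477 ((519.743408203125, 323.10736083984375), (6.884938716888428, 66.61712646484375), 80.30693817138672)
bar L [[0.4305, 0.3965, 0.0795], [0.4313, 0.398, 0.1], [0.4325, 0.4002, 0.13]]
bar R [[0.4072, 0.2747, 0.0795], [0.4096, 0.2845, 0.1], [0.4131, 0.2989, 0.13]]
[0.41965534 0.33928707 0.0795    ]
```

```bash
cat >> h.py <<'E'
YAW=np.radians(-9.1);IX=np.array([np.cos(YAW),np.sin(YAW),0]);IY=np.array([-np.sin(YAW),np.cos(YAW),0]);Z=np.array([0,0,1.])
IC=np.array([.5185,.3222,0])
def show(r,t=""):
    s=r.sense();print(t,"t",round(s["clock"],2),"tcp",s["tcp_pos"].round(4),"F",s["contact_force"].round(1),"op",round(s["opening"],4),"gf",round(s["gripper_force"],1))
    return s
E
python3 - <<'E'
from station import r
from h import *
bar=np.array([.4165,.3385,.0815]); o=[180,0,80.9]
p=bar-.028*IX+.163*Z
r.reach(p+.06*Z,o); r.servo_line(p,speed=.08); show(r,"down")
r.grab(5); show(r,"grab")
r.servo_line(p+.028*IX,speed=.05); show(r,"shift")
r.wait(.2);show(r)
r.grab(25); s=show(r,"grip")
E
```

```text
down t 6.55 tcp [0.389 0.343 0.245] F [-0.7  0.6  0.5] op 0.0876 gf 0.0
grab t 7.16 tcp [0.3904 0.3426 0.2449] F [ 9.6  0.3 -3.6] op 0.0635 gf 5.0
shift t 7.87 tcp [0.4174 0.3382 0.2445] F [ 7.1 -0.6 -2.4] op 0.0098 gf 5.0
 t 8.07 tcp [0.4173 0.3382 0.2445] F [ 7.4  0.1 -3.4] op 0.01 gf 5.0
grip t 8.28 tcp [0.4174 0.3382 0.2445] F [ 7.5 -0.6 -3.4] op 0.0093 gf 25.0
```

Run:
```python
from station import r
from h import *
o=[180,0,80.9]
hinge=np.array([.4178,.3382,.0800])+.170*IX-.017*Z
for th in np.linspace(0,1.6,9)[1:]:
    c,s=np.cos(th),np.sin(th); x,z=-.170*c+.017*s,.170*s+.017*c
    r.servo_line(hinge+x*IX+z*Z+.163*Z,o,speed=.09)
    st=show(r,f"{th:.2f}")
    if np.linalg.norm(st["contact_force"])>35 or st["opening"]<.007: print("STOP");break
r.wait(.2)
import cv2
for n in("top","side"):
    cv2.imwrite(f"pics/{n}1.png",cv2.cvtColor(r.snapshot(n)["frame"],cv2.COLOR_RGB2BGR))
a=cv2.imread("pics/side1.png")[100:250,200:400];b=cv2.imread("pics/top1.png")[150:300,200:400]
cv2.imwrite("pics/c2.png",np.vstack([cv2.resize(a,None,fx=2,fy=2),cv2.resize(b,None,fx=2,fy=2)]))
```

```text
0.20 t 8.8 tcp [0.4261 0.3367 0.2766] F [12.3 -0.8 -3.5] op 0.0094 gf 25.0
0.40 t 9.32 tcp [0.4408 0.3343 0.3059] F [ 24.3   1.8 -14.5] op 0.0094 gf 25.0
0.60 t 9.85 tcp [0.46   0.331  0.3313] F [ 25.    1.8 -21.4] op 0.009 gf 25.0
0.80 t 10.38 tcp [0.4837 0.3275 0.3527] F [ 22.2   2.  -27. ] op 0.0093 gf 25.0
1.00 t 10.9 tcp [0.5112 0.3234 0.3698] F [ 15.2   1.9 -28.2] op 0.0092 gf 25.0
1.20 t 11.43 tcp [0.5419 0.3186 0.3819] F [  8.6   2.  -24.9] op 0.0093 gf 25.0
1.40 t 11.95 tcp [0.5744 0.3134 0.3883] F [  4.6   0.7 -30. ] op 0.0093 gf 25.0
1.60 t 12.47 tcp [0.6074 0.3081 0.3883] F [ -2.3   0.1 -30.2] op 0.0093 gf 25.0
```

View pics/c2.png

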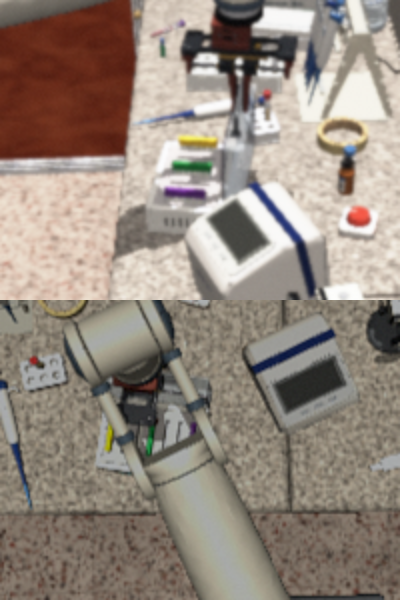

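The lid stands upright and the cards are uncovered. I'll ease the load, release, back off upward, then look straight down on the lens.

Run:
```python
from station import r
from h import *
import cv2,pickle
s=r.sense();r.servo_line(s["tcp_pos"]-.001*Z,speed=.03);show(r,"ease")
r.let_go();show(r,"open")
p=r.sense()["tcp_pos"].copy();p[2]=.445
r.servo_line(p,speed=.12)
st=r.sense()
q=r.inverse_kinematics([.664,-.200,.45],[180,0,98]);print(q)
r.move_joints(q);r.wait(.4)
w=r.snapshot("wrist");show(r)
T=r.snapshot("top");S=r.snapshot("side");pickle.dump(dict(w=w,T=T,S=S),open("w1.pkl","wb"))
print((-w["R"].T@w["t"]).round(4))
u=[]
f=w["frame"][80:280,220:470]
cv2.imwrite("pics/c3.png",cv2.cvtColor(cv2.resize(f,None,fx=3,fy=3,interpolation=cv2.INTER_CUBIC),cv2.COLOR_RGB2BGR))
```

```text
ease t 13.2 tcp [0.6066 0.3076 0.388 ] F [ -3.5  -4.6 -12. ] op 0.0097 gf 25.0
open t 14.46 tcp [0.6071 0.3082 0.3873] F [-0.2 -0.7  0. ] op 0.0879 gf 0.0
[-19.57283785  21.62661781  46.95185332   0.         111.42152886
 -27.57283785]
 t 17.4 tcp [ 0.6641 -0.1998  0.45  ] F [-0.9 -0.6 -0.3] op 0.088 gf 0.0
[ 0.6543 -0.1254  0.4299]
```

View pics/c3.png

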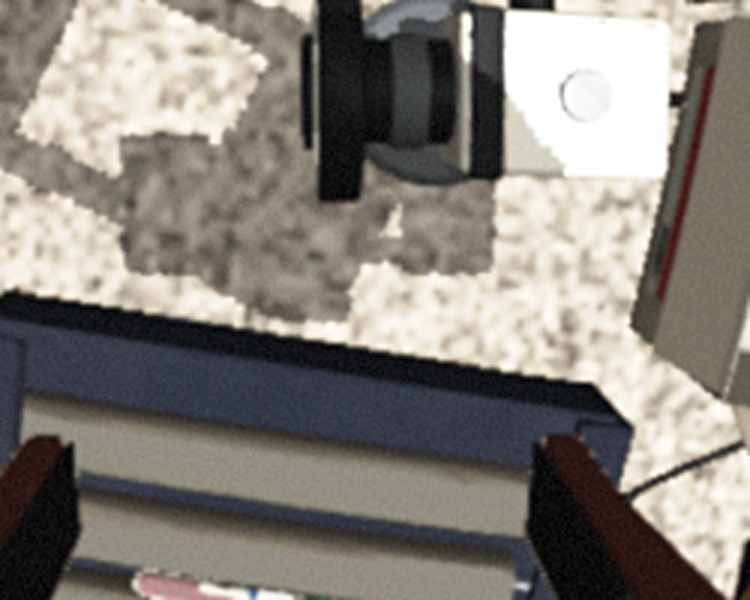

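The view from straight above shows the lens front edge at crop (303,92), ring front face at x≈318 and body knob at (587,95). The camera axis lies nearly along the image rows.

Run:
```python
import pickle,numpy as np
from h import *
w=pickle.load(open("w1.pkl","rb"))["w"]
q=lambda u,v:((u+.5)/3-.5+220,(v+.5)/3-.5+80)
L=wonz(w,*q(303,92),.17);K=wonz(w,*q(587,95),.194)
print("lens",L,"knob",K)
g=w["frame"].max(2)
for c in(328,331,334,337):
    col=np.where(g[40:170,c]<45)[0]+40
    print(c,col.min(),col.max(),wonz(w,c,col.min()-.5,.17).round(4),wonz(w,c,col.max()+.5,.17).round(4))
C=[wonz(w,*q(*p),.192) for p in((505,10),(669,24),(664,178),(496,178))]
print(np.round(C,4).tolist(),np.mean(C,0))
for a,b in((L,K),(C[0],C[1]),(C[3],C[2])):
    v=b-a;print(np.degrees(np.arctan2(v[1],v[0])))
for y in(70,90,110,125):
    row=g[int(80+y/3),300:345];print(y,row.tolist()[:25])
```

```text
lens [ 0.65437499 -0.1269072   0.17      ] knob [ 0.72692368 -0.11535096  0.194     ]
328 74 146 [ 0.6561 -0.0953  0.17  ] [ 0.6647 -0.1563  0.17  ]
331 74 146 [ 0.6585 -0.095   0.17  ] [ 0.6672 -0.1559  0.17  ]
334 74 146 [ 0.6609 -0.0946  0.17  ] [ 0.6697 -0.1555  0.17  ]
337 75 146 [ 0.6635 -0.0951  0.17  ] [ 0.6722 -0.1552  0.17  ]
[[0.7023, -0.0975, 0.192], [0.7473, -0.0917, 0.192], [0.7533, -0.1329, 0.192], [0.7069, -0.1411, 0.192]] [ 0.72747242 -0.11580331  0.192     ]
9.050574628496065
7.2979120423724755
9.985701487481776
70 [226, 217, 203, 194, 189, 208, 216, 217, 173, 139, 129, 136, 141, 135, 144, 155, 165, 174, 168, 146, 74, 22, 10, 32, 96]
90 [224, 221, 217, 210, 177, 142, 140, 151, 152, 147, 152, 155, 150, 147, 137, 126, 121, 120, 128, 114, 64, 29, 24, 42, 93]
110 [199, 199, 171, 144, 143, 136, 127, 124, 120, 127, 144, 155, 150, 154, 146, 141, 127, 118, 122, 114, 68, 31, 10, 31, 85]
125 [135, 140, 138, 141, 141, 134, 139, 135, 137, 143, 139, 139, 137, 137, 131, 137, 131, 131, 136, 131, 69, 24, 14, 23, 78]
```

Run:
```python
from station import r
from h import *
import cv2,pickle
o=[180,0,170.9]
r.reach([.531,.3935,.45],o);r.servo_line([.531,.3935,.34],speed=.15);r.wait(.3)
w=r.snapshot("wrist");s=show(r);print(s["joints"].round(1),s["orientation"])
pickle.dump(w,open("w2.pkl","wb"))
hsv=cv2.cvtColor(w["frame"],cv2.COLOR_RGB2HSV)
m=cv2.inRange(hsv,(20,110,60),(32,255,255))
k,l,st,ce=cv2.connectedComponentsWithStats(m);i=1+st[1:,4].argmax();print(st[i],ce[i])
W=np.array([wonz(w,*p[::-1],.088)[:2] for p in np.argwhere(l==i)])
print(wonz(w,*ce[i],.088),cv2.minAreaRect((W*1000).astype(np.float32)))
u=(W-IC[:2])@IX[:2];v=(W-IC[:2])@IY[:2];print("x",u.min(),u.max(),"y",v.min(),v.max())
cv2.imwrite("pics/w2.png",cv2.cvtColor(w["frame"],cv2.COLOR_RGB2BGR))
```

```text
t 20.91 tcp [0.531  0.3935 0.3406] F [-0.8  0.3 -0.7] op 0.0879 gf 0.0
[ 33.6  14.5  66.7   0.   98.8 -47.3] [1.79961976e+02 3.96784141e-02 1.70900349e+02]
[316 159  12  86 937] [320.99679829 201.62433298]
[0.52899292 0.39423756 0.088     ] ((530.4481811523438, 394.3671569824219), (8.638910293579102, 70.62980651855469), 80.58171081542969)
x -0.03492656221581726 0.03569189405549201 y 0.0686380604876039 0.0774969784978514
```

View pics/w2.png

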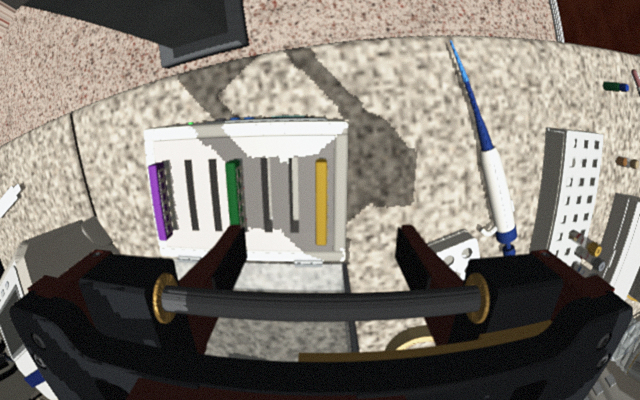

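The card is a clean 70.6 × 8.6 mm rectangle centred at (0.5304, 0.3944) with its axis at -9.4°. The lid is open and all cards are in their slots. Grasping it now.

Run:
```python
from station import r
from h import *
p=np.array([.5304,.3944,.163+.0855]); o=[180,0,170.6]
r.servo_line(p+.03*Z,o,speed=.1);r.servo_line(p,o,speed=.06);show(r,"at")
r.grab(20);show(r,"grab")
r.servo_line(p+.045*Z,o,speed=.06);show(r,"out")
q=p.copy();q[2]=.45;r.servo_line(q,o,speed=.12);s=show(r,"up");print(s["joints"].round(1))
# check carry IK
for a,b in(([.47,.10,.45],[180,0,130]),([.5354,-.1449,.45],[180,0,98.7]),([.5354,-.1449,.367],[180,0,98.7])):
    print(r.inverse_kinematics(a,b).round(1))
```

```text
at t 22.32 tcp [0.5304 0.3944 0.2483] F [-0.5 -0.2  1.1] op 0.0878 gf 0.0
grab t 23.51 tcp [0.5304 0.3944 0.2485] F [ 0.1  0.5 -0.1] op 0.009 gf 20.0
out t 24.41 tcp [0.5303 0.3944 0.2929] F [-0.  -0.1 -0. ] op 0.0087 gf 20.0
up t 25.87 tcp [0.5305 0.3945 0.4488] F [-0.4  0.6 -0. ] op 0.0087 gf 20.0
[ 33.7  16.   53.9  -0.  110.2 -46.9]
[  8.  -12.3  82.7   0.  109.6 -32. ]
[-18.7  -1.   72.3   0.  108.7 -27.4]
[-18.7  -2.   81.7   0.  100.3 -27.4]
```

Run:
```python
from station import r
from h import *
import cv2,pickle
r.reach([.47,.10,.45],[180,0,130])
r.reach([.5354,-.1449,.45],[180,0,98.7]);show(r,"above")
r.servo_line([.5354,-.1449,.3685],[180,0,98.7],speed=.06);r.wait(.6)
s=show(r,"there");print(s["orientation"],np.abs(s["joint_vel"]).max())
d={n:r.snapshot(n) for n in("top","side","wrist")};pickle.dump(d,open("w3.pkl","wb"))
a=cv2.resize(d["side"]["frame"][155:305,230:430],None,fx=2,fy=2,interpolation=cv2.INTER_CUBIC)
b=cv2.resize(d["wrist"]["frame"],(400,250))
cv2.imwrite("pics/c4.png",cv2.cvtColor(np.vstack([a,b]),cv2.COLOR_RGB2BGR))
hsv=cv2.cvtColor(d["wrist"]["frame"],cv2.COLOR_RGB2HSV)
```

```text
above t 28.01 tcp [ 0.5357 -0.1438  0.45  ] F [-0.2  0.2 -0.8] op 0.0086 gf 20.0
there t 30.12 tcp [ 0.5354 -0.1449  0.3685] F [-1.2  0.  -0.7] op 0.009 gf 20.0
[-1.79999360e+02 -2.12339676e-03  9.86995218e+01] 0.07686552598252257
```

View pics/c4.png

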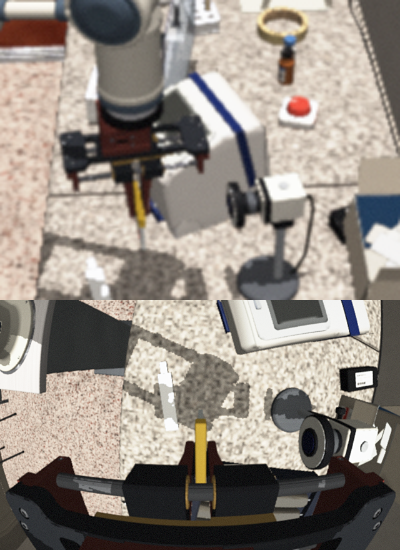

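The card is held upright and square in front of the lens, at rest. The lid is still upright and the camera untouched.

```bash
python3 -c "
from station import r
print(r.hand_in())"
```

```text
the job is handed in; nothing more can be done
None
```

I handed the job in at about 30 s: the lid stands open and the yellow card is held upright at rest, label side to the lens, at the measured focus point 12 cm in front of it. The focus position rests on camera measurements good to about 2 mm, and the hand-in returned no verdict.

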